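Tip the vial block onto the loading plate

TASK

Slide the standing vial block with the blue band squarely up against the yellow-striped front edge of the grey loading plate, let it stand there a moment, then tip it over that edge so that it lies flat and square on the plate with its vial wells facing up, ready for loading. Leave the block with the red band standing where it is.

Things in the scene. Friction and masses are not known exactly. Their poses are not given: they have to be found in the camera images.
- blue_block: Aluminium block with blue top and band, standing 25 to 70 mm in front of the plate: 50 (x) by 60 (y) by 90 mm tall (z), 0.5 to 0.75 kg. Six dark vial wells mark its -x face (towards the robot; flat to 1 mm). Origin: centre of the underside it first stands on; z up to the band, +x roughly towards the plate. Pushed below mid-height it slides until the fence stops it; pushed high it tips.
- red_block: The same block but with red top and band, standing to the left or right of the blue one, at least 65 mm clear between them; same size, origin and axes. Not to be moved.
- plate: Grey loading plate screwed to the bench, 160 (x) by 380 (y) by 10 mm thick, empty. Its front edge, 80 mm from the origin towards the robot (-x), is a 10 mm high step with a yellow stripe on top: the fixed fence that stops a block's foot. Origin: centre of its underside, at bench height; +x away from the robot, y along the fence, z up; turned up to 12 degrees.
Not all that is in view belongs to the job. What is shaped like the blue_block but green is not meant.

How it is judged (in metres and radians):
On the way:
1. the blue-banded block stands upright on the bench, square against the plate's front edge (angle between blue_block's own z axis and vertical below 0.1 rad and x of blue_block in the frame of plate between -0.115 and -0.095 m and z of blue_block in the frame of plate below 0.006 m and angle between the x axis of blue_block and the x axis of plate, either way round below 0.17 rad), for 0.2 s.
At the end, for the whole second after the job is handed in: The blue block rests on the plate, wells up, flat within 10 degrees, within 17 degrees of square, its foot end at most 40 mm out over the front edge and on the front half, its middle at least 25 mm inside the plate's ends; the red block stands within 15 mm of its start (angle between blue_block's own x axis and vertical above 2.97 rad and z of blue_block in the frame of plate between 0.029 and 0.041 m and x of blue_block in the frame of plate between -0.12 and 0 m and y of blue_block in the frame of plate between -0.165 and 0.165 m and angle between the z axis of blue_block and the x axis of plate, either way round below 0.3 rad and linear speed of blue_block below 0.02 m/s and angle between red_block's own z axis and vertical below 0.1 rad and distance of red_block from where it was at the start of the episode below 0.015 m); the robot touches nothing.
It fails at once if the red-banded block is shifted by more than 15 mm or tipped (distance of red_block from where it was at the start of the episode above 0.015 m or angle between red_block's own z axis and vertical above 0.17 rad).
It also fails if it takes over 40 s, if anything falls off the work surface, if the arm or the gripper's body presses on something with over 40 N, if the wrist force passes 120 N, or if a joint passes its speed limit or range.

ROBOT

A 6-joint arm with a two-finger parallel gripper is mounted at the origin on the work surface. World frame = base frame: x ahead of the robot, y to its left, z up, the work surface at z = 0. Lengths are in mm, angles in rad, forces in N, time in s.
With the tool pointing down it reaches from about 275 to 825 mm from the base axis. Payload 4.9 kg.
Tool frame: the origin (TCP) lies between the finger pads; the fingertips stand 19 mm ahead of it and the grasp point (between the pads) is the TCP (robot.tcp_to_tips is the distance from the TCP to the fingertips, in mm); z points along the fingers, y is the line along which they close (so a half turn about z gives the same grasp; the last joint's range is limited). The gripper opens to 85 mm and grips with 20 to 120 N. Pads are 22 mm wide; open, the fingers measure 114 mm over their backs; the gripper's body (76 mm by 85 mm) begins 54 mm behind the grasp point. The pads swing forward as they close: fully open they stand 13 mm farther back than shut.
Start: joints at [-1.294, 0.326, -0.193, 1.052, 0, 1.437], TCP at [219.652, -504.254, 250.281] pointing down, gripper open.
Joint ranges: [-2.65, 2.65], [-0.97, 1.79], [-1.3, 1.35], [-1.93, 2.1], [-1.47, 1.37], [-3.14, 3.14]. Speed limits (rad/s): [2.57, 2.57, 3.14, 3.14, 3.14, 3.14].

INTERFACE

Orientations are given as a 3x3 rotation matrix whose columns are the frame's x, y, z axes.
In Python, from plant import robot, vision, workorder gives the robot as it stands.
- The arm moves only by the tool arm_command, never from a script. Its arguments are lists of equal length, an entry for each row: "twist": the turn, a rotation vector about the world's x, y, z in degrees, a list of three; "slide": the shift along the world's x, y, z in cm, a list of three; "hand": the closure, from 0 (fully open) to 1 (shut). In form: {"twist": [[wx, wy, wz], ...], "slide": [[dx, dy, dz], ...], "hand": [hand, ...]}. A call has exactly 10 rows; each row shifts and turns the commanded pose from where the row before left it; what a row does not reach is not made up. A row lasts 1/8 s, in which the tool goes at most 62.5 mm and 10.7 degrees, less where a joint would pass 70% of its speed; a pose out of reach is approached as far as the arm can. A call with a gripper value outside its range is refused whole. The fingers move at their own pace and stop on an object; "newtons" is the grip in N (left out, the last holds). Time passes only in rows, so rows that do not move let the fingers close, or fill a call up. It gives the time, the measured TCP pose, the force, the opening and the grip force at its end, in the units of the state.
- robot.get_obs(): the state, without advancing time (a new reading comes with each control period).
- vision.grab_frame(name): name is "scene" or "top" or "wrist"; returns a dict with "img" (384x512x3 uint8, red, green, blue), "mtx" (3x3 intrinsics, pixels), "origin" and "rotation" of the camera in the world. Camera axes: x right, y down, z forward; pixel columns grow to the right and rows downward; lengths in mm; the calibration is good to about 2 mm. A picture is of the moment at which its call begins. There is no depth.
- workorder.close_job(): hands the job in; it is judged then, once.
Trained networks look in the newest picture that a camera, given by its name, has taken for a name from the list of things; names that differ only in an ending like _2 or _b are one class to them, and where a whole thing is asked for, a point or a joint stands for the part that bears it (a point fixed in the world has none). Each returns a list of dicts, best first, with "p" (0 to 1); they miss things now and then, are a little off and sometimes report something else, mostly with a low value. They report only what shows in the picture. A call takes as long as a camera call. They do not tell look-alikes from the thing itself.
- vision.silhouettes(camera, target): "pixels" (384x512 bool, what is visible of it).
- vision.tip_of(camera, target): "at" ([x, y, z] in mm, in world coordinates, good to about 4 mm: a listed point, or the origin of a listed thing).
The state is a dict: "time_s": time; "joints": joint angles; "qd": joint speeds; "joint_torque": joint torques, N m; "ee_pos": TCP position; "eef_rot": TCP orientation; "ft_force": force on the tool from outside, world axes, zero at the start; "ft_torque": the same for the moment, N m; "opening": finger opening in mm; "grasp_force": force on a finger pad.
Only numpy, scipy, OpenCV 4.12 (cv2) and the standard library are available. Lean on these libraries where they do the work, as an engineer would, in place of code of your own. Each camera call takes 0.05 s, during which the arm holds its last target. There are 200 camera calls.

## Working session

There is one attempt and no reset: what is moved stays moved. The work goes in short steps, Python scripts to look and compute and a tool call to move; the robot and the scene stay as the last step left them, time stands still between calls to the robot, and variables do not carry over. Pictures are saved under pics/ and viewed, at most 10 in all, crops included, and the job is handed in when it is done.

Besides the shell and the picture viewer there is one more tool, called after ">>>" as a command line: name --argument value ..., lists and objects as JSON in quotes. arm_command: Moves the arm, as the interface text tells. Its arguments: {"type":"object","properties":{"twist":{"type":"array","items":{"type":"array","items":{"type":"number"}}},"slide":{"type":"array","items":{"type":"array","items":{"type":"number"}}},"hand":{"type":"array","items":{"type":"number"}},"newtons":{"type":"number"}},"required":["twist","slide","hand"]}

```bash
ls; mkdir -p pics; cat > h.py <<'E'
import numpy as np,cv2
from plant import robot,vision,workorder
def ray(f,uv,z):
    d=f["rotation"]@np.linalg.inv(f["mtx"])@np.array([uv[0],uv[1],1.]);o=np.array(f["origin"]);return o+d*(z-o[2])/d[2]
def proj(f,p):
    c=np.array(f["rotation"]).T@(np.array(p)-f["origin"]);q=f["mtx"]@c;return q[:2]/q[2]
E
python3 - <<'E'
from h import *
ims=[]
for n in("scene","top"):
    f=vision.grab_frame(n);ims.append(f["img"]);print(n,np.round(f["origin"]),np.round(f["rotation"],2).tolist())
    for t in("blue_block","red_block","plate"):
        print(t,[(round(d["p"],2),np.round(d["at"])) for d in vision.tip_of(n,t)])
        s=vision.silhouettes(n,t)
        for d in s[:3]:
            r=cv2.minAreaRect(np.argwhere(d["pixels"])[:,::-1].astype(np.float32)); print("  sil",round(d["p"],2),d["pixels"].sum(),np.round(cv2.boxPoints(r)).tolist())
    cv2.imwrite(f"pics/{n}0.png",f["img"][:,:,::-1])
print(robot.get_obs()["eef_rot"],robot.get_obs()["time_s"])
E
```

```text
pics
scene [817. 418. 677.] [[-0.79, 0.46, -0.41], [0.62, 0.6, -0.51], [0.02, -0.65, -0.76]]
blue_block [(0.9, array([460.,  89.,   1.])), (0.7, array([329., 160.,  -0.]))]
  sil 0.72 1966 [[254.0, 227.0], [276.0, 181.0], [317.0, 201.0], [295.0, 247.0]]
  sil 0.67 1980 [[330.0, 211.0], [361.0, 170.0], [397.0, 197.0], [366.0, 239.0]]
red_block [(0.63, array([484., -96.,   4.]))]
  sil 0.67 1692 [[193.0, 137.0], [232.0, 133.0], [238.0, 189.0], [200.0, 193.0]]
plate []
  sil 0.93 17458 [[91.0, 223.0], [159.0, 153.0], [305.0, 294.0], [237.0, 364.0]]
top [402.  -3. 680.] [[0.02, -0.99, 0.13], [-1.0, -0.02, -0.0], [0.01, -0.13, -0.99]]
blue_block [(0.83, array([453.,  90.,  -1.])), (0.57, array([324., 160.,  -3.]))]
  sil 0.97 1569 [[143.0, 295.0], [144.0, 260.0], [191.0, 262.0], [190.0, 297.0]]
  sil 0.65 1328 [[187.0, 192.0], [225.0, 182.0], [233.0, 216.0], [195.0, 226.0]]
red_block [(0.82, array([488., -96.,   2.]))]
  sil 0.78 1267 [[292.0, 175.0], [333.0, 172.0], [335.0, 205.0], [295.0, 208.0]]
plate [(0.91, array([628.,  39.,   1.]))]
[[ 9.16802168e-01  3.99341689e-01 -1.89520599e-05]
 [ 3.99341688e-01 -9.16802168e-01 -3.63989127e-05]
 [-3.19108929e-05  2.58022545e-05 -9.99999999e-01]] 0.7
```

View pics/top0.png

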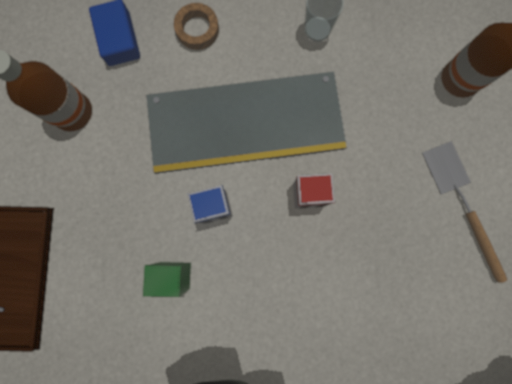

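View pics/scene0.png

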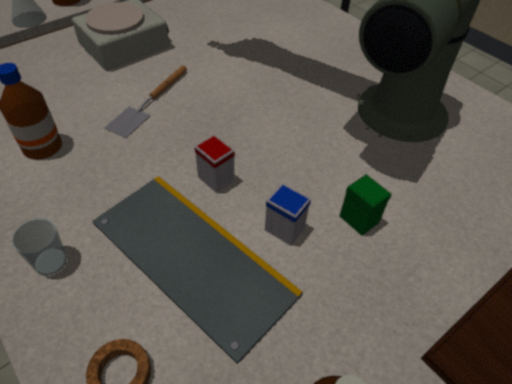

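The top view shows the blue block at about (210,204), red at (315,190), a green decoy at (165,280), and the plate with its yellow edge running from (155,169) to (345,147). The scene view agrees. Next I'll measure the block top and the plate edge from colour.

```bash
cat >> h.py <<'E'
def hull(m): 
    n,l,st,_=cv2.connectedComponentsWithStats(m.astype(np.uint8)); return l==1+np.argmax(st[1:,4])
def measure(n="top",zt=90,show=True):
    f=vision.grab_frame(n);hsv=cv2.cvtColor(f["img"],cv2.COLOR_RGB2HSV);H,S,V=cv2.split(hsv)
    y=hull((H>18)&(H<30)&(S>140)&(V>100))
    P=np.array([ray(f,p,10)[:2] for p in np.argwhere(y)[:,::-1]],np.float32)
    (c,s,a)=cv2.minAreaRect(P);print("yellow",c,s,a);B=cv2.boxPoints((c,s,a));print(np.round(B,1).tolist())
    out=[]
    for nm in("blue_block","red_block"):
        m=((H>100)&(H<130)&(S>120)) if nm[0]=="b" else ((H<8)|(H>172))&(S>150)
        d=vision.tip_of(n,nm)
        if not d: continue
        u=proj(f,np.array(d[0]["at"])+[0,0,zt]).astype(int)
        if nm[0]=="b" and len(d)>1:
            us=[proj(f,np.array(e["at"])+[0,0,zt]).astype(int) for e in d]; u=max(us,key=lambda u:m[u[1]-8:u[1]+9,u[0]-8:u[0]+9].sum())
        mm=np.zeros_like(m);mm[u[1]-35:u[1]+36,u[0]-35:u[0]+36]=m[u[1]-35:u[1]+36,u[0]-35:u[0]+36];mm=hull(mm)
        Q=np.array([ray(f,p,zt)[:2] for p in np.argwhere(mm)[:,::-1]],np.float32)
        r=cv2.minAreaRect(Q);print(nm,r,np.round(cv2.boxPoints(r)).tolist())
    return f
E
python3 - <<'E'
from h import *
f=measure()
c=cv2.resize(f["img"][140:240,140:360],None,fx=3.5,fy=3.5,interpolation=cv2.INTER_CUBIC);cv2.imwrite("pics/c.png",c[:,:,::-1])
E
```

```text
yellow (557.1449584960938, 22.846923828125) (9.849088668823242, 373.33868408203125) 8.83292293548584
[[523.5999755859375, 206.5], [580.9000244140625, -162.39999389648438], [590.7000122070312, -160.89999389648438], [533.2999877929688, 208.10000610351562]]
blue_block ((456.7088928222656, 89.06150817871094), (39.65331268310547, 49.3429069519043), 16.137706756591797) [[431.0, 107.0], [445.0, 60.0], [483.0, 71.0], [469.0, 118.0]]
red_block ((486.59930419921875, -94.05343627929688), (37.367916107177734, 47.20542907714844), 6.186534404754639) [[465.0, -73.0], [471.0, -120.0], [508.0, -116.0], [503.0, -69.0]]
```

View pics/c.png

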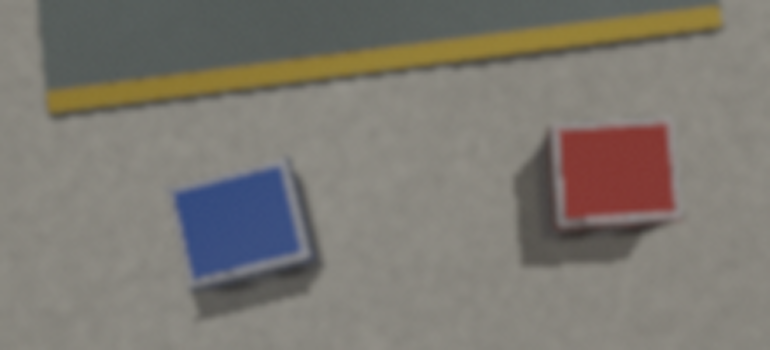

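>>> arm_command --twist '[[0, 0, -1.46], [0, 0, -1.46], [0, 0, -1.46], [0, 0, -1.46], [0, 0, -1.46], [0, 0, -1.46], [0, 0, -1.46], [0, 0, -1.46], [0, 0, -1.46], [0, 0, -1.46]]' --slide '[[1.6, 5.7, 0], [1.6, 5.7, 0], [1.6, 5.7, 0], [1.6, 5.7, 0], [1.6, 5.7, 0], [1.6, 5.7, 0], [1.6, 5.7, 0], [1.6, 5.7, 0], [1.6, 5.7, 0], [1.6, 5.7, 0]]' --hand '[0.6, 0.6, 0.6, 0.6, 0.6, 0.6, 0.6, 0.6, 0.6, 0.6]'

```text
time_s: 2.1
ee_pos: [380.1, 67.7, 250.8]
eef_rot: [[0.988, 0.155, 0.002], [0.155, -0.988, -0.0], [0.002, 0.001, -1.0]]
ft_force: [0.4, -1.2, 0.2]
opening: 34.0
grasp_force: 0.0
```

>>> arm_command --twist '[[0.77, -4.94, 0], [0.77, -4.94, 0], [0.77, -4.94, 0], [0.77, -4.94, 0], [0, 0, 0], [0, 0, 0], [0, 0, 0], [0, 0, 0], [0, 0, 0], [0, 0, 0]]' --slide '[[0, 0.1, -2], [0, 0.1, -2], [0, 0.1, -3], [0, 0.1, -3], [0, 0, -3], [0, 0, -3], [0, 0, -3], [0, 0, -2], [0, 0, 0], [0, 0, 0]]' --hand '[0.6, 0.6, 0.6, 0.6, 0.6, 0.6, 0.6, 0.6, 0.6, 0.6]'

```text
time_s: 3.35
ee_pos: [380.1, 69.7, 40.8]
eef_rot: [[0.928, 0.155, 0.338], [0.146, -0.988, 0.053], [0.342, 0.001, -0.94]]
ft_force: [0.8, 0.6, 1.0]
opening: 34.2
grasp_force: 0.0
```

```bash
python3 - <<'E'
from h import *
f=vision.grab_frame("scene");cv2.imwrite("pics/s1.png",f["img"][:,:,::-1])
E
```

```text
(no output)
```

View pics/s1.png

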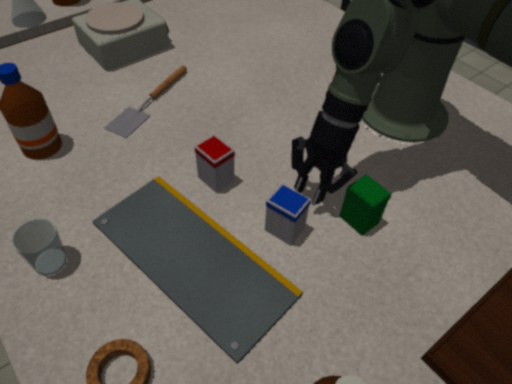

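The fingers are at about (320,185), behind the blue block and clear of the green one. Now the low push.

>>> arm_command --twist '[[0, 0, 0], [0, 0, 0], [0, 0, 0], [0, 0, 0], [0, 0, 0], [0, 0, 0], [0, 0, 0], [0, 0, 0], [0, 0, 0], [0, 0, 0]]' --slide '[[0.96, 0.35, 0], [0.96, 0.35, 0], [0.96, 0.35, 0], [0.69, 0.107, 0], [0.69, 0.107, 0], [0.69, 0.107, 0], [0.69, 0.107, 0], [0.69, 0.107, 0], [0.69, 0.107, 0], [0.69, 0.107, 0]]' --hand '[0.6, 0.6, 0.6, 0.6, 0.6, 0.6, 0.6, 0.6, 0.6, 0.6]'

```text
time_s: 4.65
ee_pos: [457.1, 87.8, 40.2]
eef_rot: [[0.928, 0.155, 0.338], [0.146, -0.988, 0.053], [0.342, 0.0, -0.94]]
ft_force: [-1.6, 0.2, -0.5]
opening: 34.1
grasp_force: 0.7
```

```bash
python3 - <<'E'
from h import *
f=measure()
E
```

```text
yellow (557.1859741210938, 22.762069702148438) (9.178251266479492, 373.1596984863281) 8.871081352233887
[[523.9000244140625, 206.39999389648438], [581.4000244140625, -162.3000030517578], [590.5, -160.89999389648438], [532.9000244140625, 207.8000030517578]]
blue_block ((496.77337646484375, 92.64576721191406), (40.05520248413086, 49.728248596191406), 9.088662147521973) [[473.0, 114.0], [481.0, 65.0], [520.0, 71.0], [513.0, 120.0]]
red_block ((486.134521484375, -93.58790588378906), (36.8753547668457, 46.121646881103516), 5.288020610809326) [[466.0, -72.0], [470.0, -118.0], [507.0, -115.0], [502.0, -69.0]]
```

>>> arm_command --twist '[[0, 0, 0], [0, 0, 0], [0, 0, 0], [0, 0, 0], [0, 0, 0], [0, 0, 0], [0, 0, 0], [0, 0, 0], [0, 0, 0], [0, 0, 0]]' --slide '[[0.3, 0.046, 0], [0.3, 0.046, 0], [0.3, 0.046, 0], [0.3, 0.046, 0], [0.3, 0.046, 0], [0.3, 0.046, 0], [0, 0, 0], [0, 0, 0], [0, 0, 0], [0, 0, 0]]' --hand '[0.6, 0.6, 0.6, 0.6, 0.6, 0.6, 0.6, 0.6, 0.6, 0.6]'

```text
time_s: 6.05
ee_pos: [474.1, 90.4, 40.0]
eef_rot: [[0.929, 0.155, 0.337], [0.146, -0.988, 0.053], [0.341, 0.0, -0.94]]
ft_force: [-5.5, -0.5, -1.4]
opening: 34.1
grasp_force: 2.3
```

```bash
python3 - <<'E'
from h import *
f=measure()
c=cv2.resize(f["img"][130:250,140:360],None,fx=3.5,fy=3.5,interpolation=cv2.INTER_CUBIC);cv2.imwrite("pics/c2.png",c[:,:,::-1])
E
```

```text
yellow (567.7684936523438, -44.75079345703125) (9.086454391479492, 236.4843292236328) 8.840673446655273
[[545.0999755859375, 71.4000015258789], [581.5, -162.3000030517578], [590.4000244140625, -160.89999389648438], [554.0999755859375, 72.80000305175781]]
blue_block ((513.5289306640625, 95.30509185791016), (40.10444259643555, 49.84669494628906), 8.749035835266113) [[490.0, 117.0], [498.0, 68.0], [537.0, 74.0], [530.0, 123.0]]
red_block ((486.37249755859375, -93.69464111328125), (36.344051361083984, 46.11616516113281), 6.30183744430542) [[466.0, -73.0], [471.0, -119.0], [507.0, -115.0], [502.0, -69.0]]
```

View pics/c2.png

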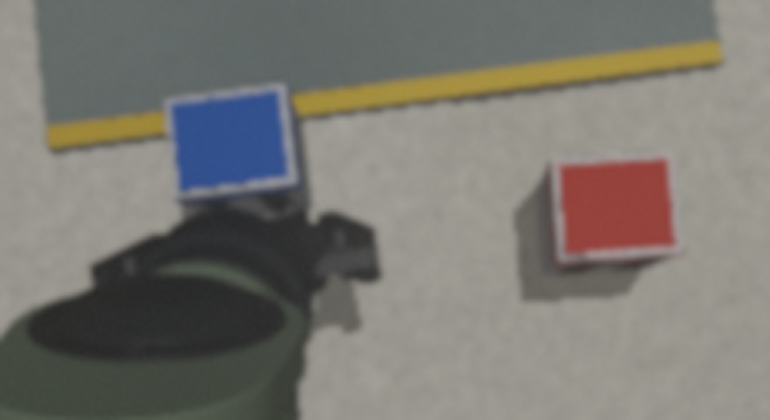

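The blue block now stands square at the fence, at plate x ≈ -107 mm and the same yaw as the plate. Next I back off and raise the fingers.

>>> arm_command --twist '[[0, 0, 0], [0, 0, 0], [0, 0, 0], [0, 0, 0], [0, 0, 0], [0, 0, 0], [0, 0, 0], [0, 0, 0], [0, 0, 0], [0, 0, 0]]' --slide '[[-1, -0.15, 0], [-1, -0.15, 0], [0, 0, 2.5], [0, 0, 2.5], [0, 0, 0], [0, 0, 0], [0.7, 0.11, 0], [0.5, 0.08, 0], [0.5, 0.08, 0], [0.5, 0.08, 0]]' --hand '[0.6, 0.6, 0.6, 0.6, 0.6, 0.6, 0.6, 0.6, 0.6, 0.6]'

```text
time_s: 7.45
ee_pos: [476.3, 91.0, 89.7]
eef_rot: [[0.929, 0.155, 0.336], [0.146, -0.988, 0.052], [0.34, 0.0, -0.94]]
ft_force: [-3.5, 0.4, 2.1]
opening: 34.1
grasp_force: 1.7
```

>>> arm_command --twist '[[0, 0, 0], [0, 0, 0], [0, 0, 0], [0, 0, 0], [0, 0, 0], [0, 0, 0], [0, 0, 0], [0, 0, 0], [0, 0, 0], [0, 0, 0]]' --slide '[[0.4, 0.062, 0], [0.4, 0.062, 0], [0.4, 0.062, 0], [0.4, 0.062, 0], [0.4, 0.062, 0], [0.3, 0.046, 0], [0.3, 0.046, 0], [0, 0, 0], [0, 0, 0], [0, 0, 0]]' --hand '[0.6, 0.6, 0.6, 0.6, 0.6, 0.6, 0.6, 0.6, 0.6, 0.6]'

```text
time_s: 8.7
ee_pos: [502.6, 95.0, 90.2]
eef_rot: [[0.928, 0.155, 0.338], [0.146, -0.988, 0.053], [0.342, 0.0, -0.94]]
ft_force: [-0.0, 0.1, 0.6]
opening: 34.0
grasp_force: 0.1
```

```bash
python3 - <<'E'
from h import *
f=vision.grab_frame("scene");c=cv2.resize(f["img"][100:370,60:440],None,fx=2,fy=2);cv2.imwrite("pics/s2.png",c[:,:,::-1])
E
```

```text
(no output)
```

View pics/s2.png

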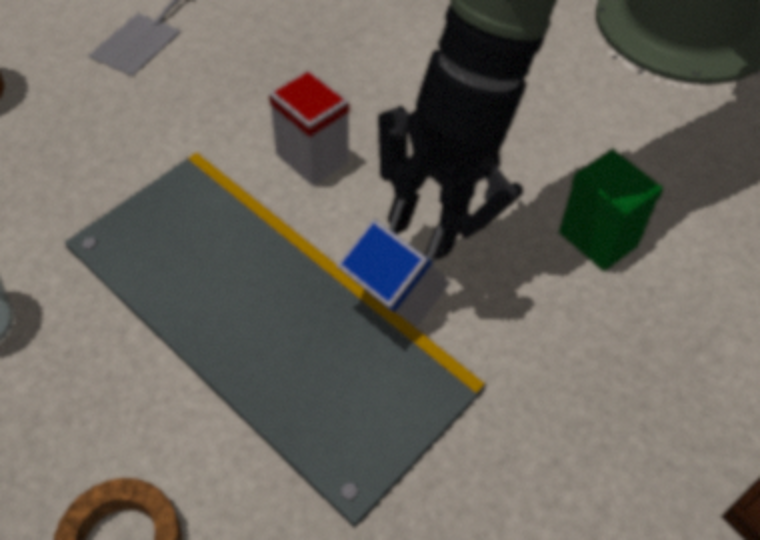

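The block is leaning well forward over the yellow edge at about (385,265), and the force is close to zero, so it is near balance. I'll keep pushing.

>>> arm_command --twist '[[0, 0, 0], [0, 0, 0], [0, 0, 0], [0, 0, 0], [0, 0, 0], [0, 0, 0], [0, 0, 0], [0, 0, 0], [0, 0, 0], [0, 0, 0]]' --slide '[[0.4, 0.062, 0], [0.4, 0.062, 0], [0.4, 0.062, 0], [0.4, 0.062, 0], [0.4, 0.062, 0], [0.4, 0.062, 0], [0.4, 0.062, 0], [0, 0, 0], [0, 0, 0], [0, 0, 0]]' --hand '[0.6, 0.6, 0.6, 0.6, 0.6, 0.6, 0.6, 0.6, 0.6, 0.6]'

```text
time_s: 10.0
ee_pos: [530.5, 99.4, 90.2]
eef_rot: [[0.928, 0.155, 0.338], [0.146, -0.988, 0.053], [0.342, 0.0, -0.94]]
ft_force: [0.0, 0.1, 0.1]
opening: 34.2
grasp_force: 0.0
```

>>> arm_command --twist '[[0, 0, 0], [0, 0, 0], [0, 0, 0], [0, 0, 0], [0, 0, 0], [0, 0, 0], [0, 0, 0], [0, 0, 0], [0, 0, 0], [0, 0, 0]]' --slide '[[0, 0, 3], [0, 0, 3], [-3, -0.46, 3], [-3, -0.46, 3], [-4, -0.62, 2], [-4, -0.62, 0], [-3, -0.46, 0], [0, 0, 0], [0, 0, 0], [0, 0, 0]]' --hand '[0.6, 0.6, 0.6, 0.6, 0.6, 0.6, 0.6, 0.6, 0.6, 0.6]'

```text
time_s: 11.25
ee_pos: [361.7, 73.2, 230.5]
eef_rot: [[0.928, 0.155, 0.338], [0.146, -0.988, 0.053], [0.342, 0.001, -0.94]]
ft_force: [0.5, -0.5, 0.2]
opening: 33.9
grasp_force: 0.0
```

```bash
python3 - <<'E'
from h import *
f=vision.grab_frame("scene");a=f["img"][100:370,60:440]
print([(round(d["p"],2),np.round(d["at"])) for d in vision.tip_of("scene","blue_block")])
g=vision.grab_frame("top");print([(round(d["p"],2),np.round(d["at"])) for d in vision.tip_of("top","blue_block")],[np.round(d["at"]) for d in vision.tip_of("top","red_block")])
b=cv2.resize(g["img"][70:250,140:360],(380,270))
cv2.imwrite("pics/s3.png",cv2.resize(np.hstack([a,b]),(760,270))[:,:,::-1])
E
```

```text
[(0.77, array([510.,  95.,  36.])), (0.61, array([328., 162.,  -0.]))]
[(0.96, array([508.,  99.,  35.])), (0.96, array([327., 159.,  -3.]))] [array([486., -94.,   4.])]
```

View pics/s3.png

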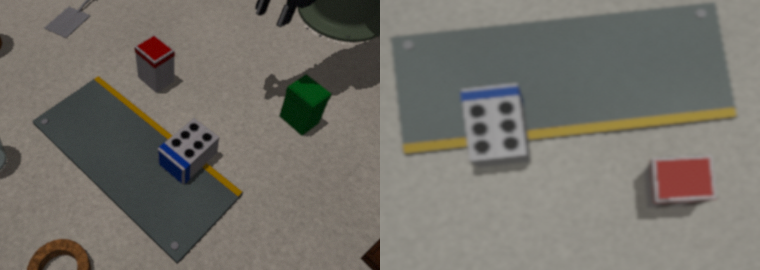

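The block lies wells up and square on the plate. Its foot overhangs the edge by about 30 mm of the 40 allowed. I'll measure that margin more exactly.

```bash
python3 - <<'E'
from h import *
f=vision.grab_frame("top")
for d in vision.silhouettes("top","blue_block"):
    ys,xs=np.nonzero(d["pixels"]); hsv=cv2.cvtColor(f["img"],cv2.COLOR_RGB2HSV)
    print(d["p"],xs.mean(),ys.mean())
    P=np.array([ray(f,p,60)[:2] for p in np.argwhere(d["pixels"])[:,::-1]])-[631.2,34.3]
    X=P@[.988,.1535];Y=P@[-.1535,.988]
    print(np.percentile(X,[0.5,2,50,98,99.5]),np.percentile(Y,[1,50,99]))
    r=cv2.minAreaRect(P.astype(np.float32));print(r)
E
```

```text
0.96 206.752 152.4928
[-117.94523067 -116.24646857  -69.19177355  -22.17803649  -20.53860685] [ 44.3575807   75.71922113 106.95526868]
((-79.97062683105469, 64.75946807861328), (98.82933044433594, 66.6036148071289), 8.66953182220459)
0.71 159.28571428571428 269.0542857142857
[-277.506505   -275.77558511 -263.48099715 -252.4798696  -251.40388339] [152.76433585 179.33956426 203.83943352]
((-288.0873107910156, 136.32455444335938), (25.68919563293457, 55.562618255615234), 14.573899269104004)
```

The foot is at about plate x = -114 mm against a limit of -120. I'll nudge it about 15 mm further onto the plate for a safer margin.

>>> arm_command --twist '[[0, 0, 0], [0, 0, 0], [0, 0, 0], [0, 0, 0], [0, 0, 0], [0, 0, 0], [0, 0, 0], [0, 0, 0], [0, 0, 0], [0, 0, 0]]' --slide '[[3, 0.26, 0], [3, 0.26, 0], [0, 0, -4], [0, 0, -4], [0, 0, -4], [0, 0, -4], [0, 0, -2], [1.5, 0.23, 0], [1.5, 0.23, 0], [1.5, 0.23, 0]]' --hand '[0.6, 0.6, 0.6, 0.6, 0.6, 0.6, 0.6, 0.6, 0.6, 0.6]'

```text
time_s: 12.85
ee_pos: [468.8, 85.5, 51.8]
eef_rot: [[0.927, 0.155, 0.341], [0.146, -0.988, 0.053], [0.345, 0.001, -0.939]]
ft_force: [0.5, -0.9, 0.2]
opening: 34.1
grasp_force: 0.0
```

>>> arm_command --twist '[[0, 0, 0], [0, 0, 0], [0, 0, 0], [0, 0, 0], [0, 0, 0], [0, 0, 0], [0, 0, 0], [0, 0, 0], [0, 0, 0], [0, 0, 0]]' --slide '[[0.5, 0.077, 0], [0.5, 0.077, 0], [0.5, 0.077, 0], [0.5, 0.077, 0], [0.5, 0.077, 0], [0.5, 0.077, 0], [0.5, 0.077, 0], [0.4, 0.06, 0], [0, 0, 0], [-2, -0.3, 0]]' --hand '[0.6, 0.6, 0.6, 0.6, 0.6, 0.6, 0.6, 0.6, 0.6, 0.6]'

```text
time_s: 14.1
ee_pos: [487.1, 88.3, 51.1]
eef_rot: [[0.927, 0.155, 0.342], [0.146, -0.988, 0.053], [0.346, 0.001, -0.938]]
ft_force: [-0.3, -0.3, 0.5]
opening: 34.2
grasp_force: 0.0
```

>>> arm_command --twist '[[0, 0, 0], [0, 0, 0], [0, 0, 0], [0, 0, 0], [0, 0, 0], [0, 0, 0], [0, 0, 0], [0, 0, 0], [0, 0, 0], [0, 0, 0]]' --slide '[[-3, -0.46, 0], [-2, -0.3, 3], [0, 0, 4], [0, 0, 4], [0, 0, 4], [-3, -0.5, 3], [-4, -0.62, 0], [0, 0, 0], [0, 0, 0], [0, 0, 0]]' --hand '[0.6, 0.6, 0.6, 0.6, 0.6, 0.6, 0.6, 0.6, 0.6, 0.6]'

```text
time_s: 15.35
ee_pos: [365.7, 69.5, 230.4]
eef_rot: [[0.928, 0.155, 0.338], [0.146, -0.988, 0.053], [0.343, 0.001, -0.94]]
ft_force: [-0.1, 0.3, -0.4]
opening: 34.7
grasp_force: 0.0
```

```bash
python3 - <<'E'
from h import *
f=vision.grab_frame("top")
print([(round(d["p"],2),np.round(d["at"])) for d in vision.tip_of("top","blue_block")],[np.round(d["at"]) for d in vision.tip_of("top","red_block")])
for d in vision.silhouettes("top","blue_block"):
    P=np.array([ray(f,p,60)[:2] for p in np.argwhere(d["pixels"])[:,::-1]])-[631.2,34.3]
    X=P@[.988,.1535];Y=P@[-.1535,.988]
    print(np.percentile(X,[0.5,2,50,98,99.5]),np.percentile(Y,[1,50,99]),cv2.minAreaRect(P.astype(np.float32)))
cv2.imwrite("pics/e.png",f["img"][:,:,::-1])
E
```

```text
[(0.93, array([516.,  98.,  33.]))] [array([484., -94.,   3.])]
[-108.35537238 -106.54057844  -60.70408455  -13.53169788  -11.66678661] [ 44.58873132  75.31319196 106.35573682] ((-70.9273681640625, 65.51742553710938), (98.47476959228516, 63.87574005126953), 9.11674976348877)
[-278.05868518 -276.36361394 -261.85317762 -251.9551196  -250.85432365] [149.89910673 183.00024405 206.63050766] ((-285.7507629394531, 136.60067749023438), (25.51190185546875, 61.5650749206543), 19.637060165405273)
```

View pics/e.png

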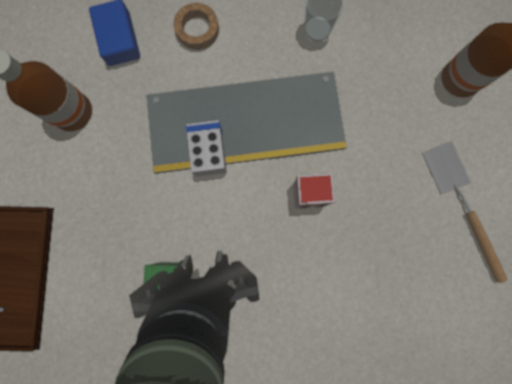

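The block lies flat and square at about (206,147), wells up, with its foot at plate x ≈ -105 mm. The red block has not moved, and the arm is clear at 230 mm height.

```bash
python3 -c "
from plant import workorder;print(workorder.close_job())"
```

```text
the job is handed in; nothing more can be done
None
```

The job is handed in with no verdict returned: the blue block stood square at the fence, then was tipped and nudged to lie flat, square and wells up on the plate, foot about 25 mm over the front edge (limit 40 mm), and the red block is still standing where it was.

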